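# Pulse the sample mill: fit its bayonet lid and hold it half-way to the lock

### The job

The little sample mill on the bench is loaded and wants a short pulse: take its lid by the grip bar, set it down into the mill's collar with its two white pointers at the white open marks so that the rim sits flush, then turn it clockwise half-way, until the pointers stand at the middle of the green run arcs. Do not turn it on into the lock: the mill must not click in. Hold the lid there against its return spring for at least two seconds and finish still gripping it there, mill running; nothing is let go, and the beaker, specimen cup, pipette and forceps round it stay where they are.

Things in the scene. Friction and masses are not known exactly. Their poses are not given: they have to be found in the camera images.
- mill_lid: Loose mill lid, about 160 g: grey rim 108 mm across, 7 mm thick, smoke-clear middle, plug below (14 mm deep, 78 mm across, tapering to 70) with two equal lugs at its foot along +x and -x (out to 45 mm from the axis, 5 mm thick, 36 degrees wide), below the two white pointers on the rim. Lies right way up on its plug. Origin: centre of the plug's underside. A half turn changes nothing.
- lid_grip (a point): Centre of the lid's dark grip bar, on the lid's axis, 42 mm above the plug's underside, 28 mm above the rim's underside. The bar is 72 mm long along x (the line of the pointers and lugs), 16 mm wide along y, 42 mm tall; the rim's upper face is 21 mm below this point. Pinch it across y from above. z up.
- collar_top (a point): Centre of the mill's mouth, level with the top of its dark collar, 120 mm above the bench; z up, turns with the mill. Mouth 95 mm across inside; two steel tabs (82 mm clear between them) leave gaps along +x and -x, at the white marks. The lugs pass when the lid's x lies along this x, either way round, within about 10 degrees and 2 mm. Seated, lid_grip stands 28 mm above this point.
- mill: Round light-grey sample mill, 140 mm across, fixed to the bench, with an open steel bowl holding four brown chunks; origin under its centre, rocker switch on its front (-x). Angles of the lid, clockwise from above, from the white open marks: green run arcs 31 to 49 degrees (middle 40), latch pin felt from about 55, red lock marks and click at 80. A stop bars turning the other way.
- run_switch (a joint): Spring-loaded run switch in the collar, pushed round by a lug: angle in rad, clockwise. 0 at rest; touched after 12 to 14 degrees of lid turn, then it follows the lid: about 0.47 at the middle of the green arc, 1.13 at the lock. Its spring resists with 0.12 to 0.2 N m and turns the lid back when it is let go; rubbing adds up to 0.1, pushing past the latch pin about 0.2 more.
- beaker_100: Bystander: small glass beaker, 57 mm across, 68 mm tall, behind the work. Origin: centre of its base.
- specimen_cup_1: Bystander: white specimen cup with a yellow screw lid, 64 mm across, 71 mm tall, behind the mill. Origin: centre of its base.
- pipette_a: Bystander: white adjustable pipette with a blue knob lying along the front edge of the bench, 27 x 212 x 31 mm. Origin: centre of its underside.
- forceps: Bystander: steel forceps lying flat between the mill and the lid, 16 x 133 x 9 mm. Origin: centre of its underside.

How it is judged (in metres and radians):
On the way, in this order (a step that is already met when the one before it is completed fails the run):
1. the lid sits flush in the collar, pointers at the open marks, gripped (horizontal distance between lid_grip and collar_top below 0.005 m and z of lid_grip in the frame of collar_top between 0.0248 and 0.0308 m and angle between the z axis of lid_grip and the z axis of collar_top, either way round below 0.07 rad and contact force between the fingers and mill_lid above 2 N and angle between the x axis of lid_grip and the x axis of collar_top, either way round below 0.3 rad), for 0.1 s.
2. the lid is turned half-way, on the green arc, and held there for two seconds (horizontal distance between lid_grip and collar_top below 0.005 m and z of lid_grip in the frame of collar_top between 0.0248 and 0.0308 m and angle between the z axis of lid_grip and the z axis of collar_top, either way round below 0.07 rad and angle between the x axis of lid_grip and the x axis of collar_top, either way round between 0.54 and 0.86 rad and value of joint run_switch between 0.25 and 0.75 rad and contact force between the fingers and mill_lid above 2 N), for 2 s.
At the end, for the whole second after the job is handed in: The lid is seated (centred within 5 mm, rim within 3 mm of flush on the collar, not tilted more than 4 degrees), turned clockwise to between 31 and 49 degrees from the open marks with the run switch pushed in, and the fingers still grip it, after at least two seconds there (all of step 2); the arm keeps its last pose, push and grip.
It fails at once if the lid is turned on past the run position into the lock (beyond about 62 degrees) (value of joint run_switch above 0.87 rad).
It fails at once if the beaker is shoved by more than 20 mm (distance of beaker_100 from where it was at the start of the episode above 0.02 m).
It fails at once if the specimen cup is shoved by more than 20 mm (distance of specimen_cup_1 from where it was at the start of the episode above 0.02 m).
It fails at once if the pipette is shoved by more than 20 mm (distance of pipette_a from where it was at the start of the episode above 0.02 m).
It fails at once if the forceps is shoved by more than 20 mm (distance of forceps from where it was at the start of the episode above 0.02 m).
It also fails if it takes over 40 s, if anything falls off the work surface, if the arm or the gripper's body presses on something with over 40 N, if the wrist force passes 120 N, or if a joint passes its speed limit or range.

### The arm

A 6-joint arm with a two-finger parallel gripper is mounted at the origin on a cart in front of the work surface, level with it; the furniture and walls round the work are solid. World frame = base frame: x ahead of the robot, y to its left, z up, the work surface at z = 0. Lengths are in mm, angles in rad, forces in N, time in s.
With the tool pointing down it reaches from about 400 to 925 mm from the base axis. Payload 3.4 kg.
Tool frame: the origin (TCP) lies midway between the tips of the shut fingers; the grasp point (between the pads) lies 19 mm behind it (r.grasp_offset is the distance from the TCP to the grasp point, in mm); z points along the fingers, y is the direction in which the jaws open and shut (so a half turn about z gives the same grasp; the last joint's range is limited). The gripper opens to 85 mm and grips with 20 to 120 N. Pads are 22 mm wide; open, the fingers measure 114 mm over their backs; the gripper's body (76 mm by 85 mm) begins 54 mm behind the grasp point. The pads swing forward as they close: fully open they stand 13 mm farther back than shut.
Start: joints at [1.167, 0.307, 1.506, -0, 1.328, -0.073], TCP at [186.239, 544.009, 231.305] pointing down, gripper open.
Joint ranges: [-3.12, 3.12], [-1.05, 2.28], [0.14, 2.33], [-1.42, 4.57], [0.1, 2.73], [-2.68, 2.68]. Speed limits (rad/s): [2.57, 2.57, 3.14, 3.14, 3.14, 3.14].

### API

Orientations are given as a rotation vector (axis times angle).
In Python, from plant import readout, eyes, sign_off, r gives the robot as it stands.
- The arm moves only by the tool servo_tool, never from a script. Its arguments are lists of equal length, an entry for each row: "fingers": the finger opening in mm, from 0 to 85.4; "offset": the shift along the tool's x, y, z in mm, a list of three; "delta_rot": the turn, a rotation vector about the tool's x, y, z in degrees, a list of three. A call has 1 to 10 rows; each row is the pose to reach, as a shift and turn from the pose measured when the call began, along the tool's axes at that moment; what a row does not reach only later rows make up. A row lasts 1/10 s, in which the tool goes at most 50 mm and 8.59 degrees, less where a joint would pass 70% of its speed; a pose out of reach is approached as far as the arm can. A call with a gripper value outside its range is refused whole. The fingers move at their own pace and stop on an object; the grip force is fixed at half the most. Time passes only in rows, so rows that repeat a pose let the fingers close. It gives the time, the measured TCP pose, the force and the opening at its end, in the units of the state.
- readout.get_state(): the state, without advancing time (a new reading comes with each control period).
- eyes.camera(name): name is "side" or "top" or "wrist"; returns (picture, depth): 420x560x3 uint8, red, green, blue; 420x560 float32, mm along the optical axis (not along the pixel's ray), 0 where there is no reading.
- eyes.camera_info(name): a dict with "mtx" (3x3 intrinsics, pixels), "D" ([k1, k2, p1, p2, k3] as OpenCV has them; the pictures are not rectified), "world_from_camera" (4x4, takes a point from camera to world coordinates). Camera axes: x right, y up, looking along -z (the intrinsics and any distortion apply to the point x, -y, -z); pixel columns grow to the right and rows downward; lengths in mm; the calibration is good to about 2 mm. A picture is of the moment at which its call begins: read the wrist's pose just before it. camera_info takes no time and is no camera call; for the wrist camera it gives the pose at the moment of the call.
- sign_off(): hands the job in, once; it reports no verdict.
The state is a dict: "t": time; "joint_positions": joint angles; "qd": joint speeds; "effort": joint torques, N m; "tcp_pos": TCP position; "tool_rot": TCP orientation; "ft_force": force on the tool from outside, world axes, zero at the start; "moment": the same for the moment, N m; "grip_width": opening from 0.0 (shut) to 1.0 (fully open).
Only numpy, scipy, OpenCV 4.12 (cv2) and the standard library are available. Lean on these libraries where they do the work, as an engineer would, in place of code of your own. Each camera call takes 0.05 s, during which the arm holds its last target. There are 200 camera calls.

## Working session

There is one attempt and no reset: what is moved stays moved. The work goes in short steps, Python scripts to look and compute and a tool call to move; the robot and the scene stay as the last step left them, time stands still between calls to the robot, and variables do not carry over. Pictures are saved under pics/ and viewed, about 8 in all and at most 12, crops included, and the job is handed in when it is done.

Besides the shell and the picture viewer there is one more tool, called by a JSON object that holds its "name" and its "arguments", one argument or row to a line. servo_tool: Moves the arm, as the interface text tells. Its arguments: {"type":"object","properties":{"fingers":{"type":"array"},"offset":{"type":"array"},"delta_rot":{"type":"array"}},"required":["fingers","offset","delta_rot"]}

```bash
mkdir -p pics; ls; python3 - <<'E'
from plant import readout, eyes, r
import cv2, numpy as np
print(readout.get_state(), r.grasp_offset)
ims=[]
for n in ("side","top"):
    p,d=eyes.camera(n); i=eyes.camera_info(n)
    np.savez(f"{n}0.npz",p=p,d=d,**{k:np.array(v) for k,v in i.items()})
    print(n,np.round(i["mtx"],1).tolist(),i["D"],np.round(i["world_from_camera"],3).tolist())
    cv2.imwrite(f"pics/{n}0.png",p[:,:,::-1])
E
```

```text
pics
{'t': 0.0, 'joint_positions': array([ 1.16748891e+00,  3.07562274e-01,  1.50768516e+00,  1.26107891e-05,
        1.32836204e+00, -7.34960374e-02]), 'qd': array([-0.00121024,  0.00149076, -0.00135008, -0.00184722, -0.0006522 ,
       -0.00109435]), 'effort': array([ 2.99808971e-05, -4.57555747e+01, -2.51916414e+01,  2.75801722e-05,
        1.31614853e-02, -5.34279778e-06]), 'tcp_pos': array([185.96685678, 543.36627597, 230.38272102]), 'tool_rot': array([-5.15645974e-01, -3.09848950e+00,  3.07338257e-03]), 'ft_force': array([ 0.81742091, -0.13682464,  0.53004076]), 'moment': array([ 0.02814235,  0.01622925, -0.087434  ]), 'grip_width': 0.9989747840324811} 18.700000000000003
side [[390.8, 0.0, 279.0], [0.0, 390.8, 214.3], [0.0, 0.0, 1.0]] [0.01352913 0.         0.         0.         0.        ] [[-0.368, 0.448, -0.815, -167.709], [-0.93, -0.152, 0.336, 511.635], [0.026, 0.881, 0.472, 510.563], [0.0, 0.0, 0.0, 1.0]]
top [[467.5, 0.0, 276.8], [0.0, 467.5, 202.5], [0.0, 0.0, 1.0]] [-0.04663862  0.          0.          0.          0.        ] [[0.018, 0.997, -0.074, 461.102], [-0.999, 0.02, 0.029, 256.554], [0.03, 0.074, 0.997, 968.792], [0.0, 0.0, 0.0, 1.0]]
```

View pics/top0.png

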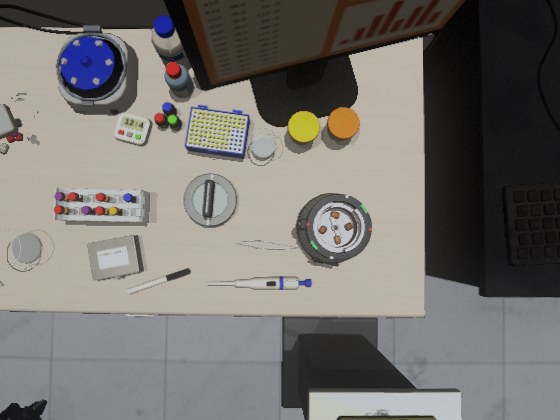

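View pics/side0.png

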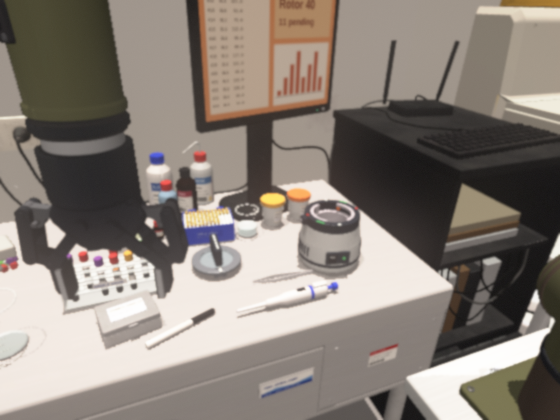

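The top view shows the lid at about (210,200) with its bar nearly vertical in the image. The mill is at (335,228), and the forceps at (265,243) lie between them. The side view shows the lid at (216,262) and the mill at (330,237). Next I'll zoom in and measure.

```bash
cat > h.py <<'E'
import numpy as np, cv2
from plant import readout, eyes
def grab(n):
    p,d=eyes.camera(n); i=eyes.camera_info(n)
    return dict(p=p,d=d,**{k:np.array(v) for k,v in i.items()})
def rays(c,uv):
    uv=np.asarray(uv,float).reshape(-1,1,2)
    q=cv2.undistortPoints(uv,c["mtx"],c["D"]).reshape(-1,2)
    v=np.c_[q[:,0],-q[:,1],-np.ones(len(q))]
    W=c["world_from_camera"]; return W[:3,3], v@W[:3,:3].T
def onz(c,uv,z):
    o,v=rays(c,uv); return o+v*((z-o[2])/v[:,2])[:,None]
def cloud(c,m):
    vs,us=np.nonzero(m&(c["d"]>0)); uv=np.c_[us,vs]
    o,v=rays(c,uv); return uv,o+v*c["d"][vs,us][:,None]
def pix(c,P):
    W=c["world_from_camera"]; q=(np.atleast_2d(P)-W[:3,3])@W[:3,:3]
    q=q*[1,-1,-1]; return cv2.projectPoints(q,np.zeros(3),np.zeros(3),c["mtx"],c["D"])[0].reshape(-1,2)
def tri(c1,uv1,c2,uv2):
    o1,v1=rays(c1,uv1);o2,v2=rays(c2,uv2);v1,v2=v1[0],v2[0]
    A=np.c_[v1,-v2];s=np.linalg.lstsq(A,o2-o1,rcond=None)[0]
    a,b=o1+s[0]*v1,o2+s[1]*v2;return (a+b)/2,np.linalg.norm(a-b)
E
python3 - <<'E'
from h import *
t=dict(np.load("top0.npz")); s=dict(np.load("side0.npz"))
def win(c,u0,u1,v0,v1):
    m=np.zeros(c["d"].shape,bool); m[v0:v1,u0:u1]=1; return m
for nm,c,lw,mw in (("top",t,(180,240,170,230),(290,380,185,270)),("side",s,(190,245,228,282),(295,365,195,275))):
    g=c["p"].max(2)
    uv,P=cloud(c,win(c,*lw)&(g<75))
    b=P[:,2]>42; print(nm,"bar n",b.sum(),"z pct",np.percentile(P[:,2],[50,90,97]))
    if b.sum()>10:
        k=P[:,2]>P[:,2].max()-12
        r=cv2.minAreaRect(P[k][:,:2].astype(np.float32)); print(r, P[k].mean(0), uv[k].mean(0))
    uv,P=cloud(c,win(c,*mw))
    k=(P[:,2]>110)&(P[:,2]<130); print("collar z",np.median(P[k][:,2]),cv2.minEnclosingCircle(P[k][:,:2].astype(np.float32)),k.sum())
a=np.hstack([cv2.resize(t["p"][165:235,175:245],(400,400),interpolation=3),cv2.resize(t["p"][185:270,292:377],(400,400),interpolation=3)])
cv2.imwrite("pics/zoom.png",a[:,:,::-1])
E
```

```text
top bar n 147 z pct [59.98111117 63.7201278  64.49218076]
((535.2041625976562, 365.185302734375), (13.777706146240234, 70.76914978027344), 87.01581573486328) [534.89431176 364.92542362  61.55292659] [207.72881356 198.11016949]
collar z 120.3590673927655 ((483.8132629394531, 124.76155853271484), 66.28368377685547) 1803Traceback (most recent call last):
  File "<stdin>", line 7, in <module>
  File "h.py", line 15, in cloud
    o,v=rays(c,uv); return uv,o+v*c["d"][vs,us][:,None]
        ~~~~^^^^^^
  File "h.py", line 8, in rays
    q=cv2.undistortPoints(uv,c["mtx"],c["D"]).reshape(-1,2)
      ~~~~~~~~~~~~~~~~~~~^^^^^^^^^^^^^^^^^^^^
cv2.error: OpenCV(4.12.0) /io/opencv/modules/calib3d/src/undistort.dispatch.cpp:347: error: (-215:Assertion failed) CV_IS_MAT(_src) && CV_IS_MAT(_dst) && (_src->rows == 1 || _src->cols == 1) && (_dst->rows == 1 || _dst->cols == 1) && _src->cols + _src->rows - 1 == _dst->rows + _dst->cols - 1 && (CV_MAT_TYPE(_src->type) == CV_32FC2 || CV_MAT_TYPE(_src->type) == CV_64FC2) && (CV_MAT_TYPE(_dst->type) == CV_32FC2 || CV_MAT_TYPE(_dst->type) == CV_64FC2) in function 'cvUndistortPointsInternal'
```

```bash
python3 - <<'E'
from h import *
t=dict(np.load("top0.npz")); s=dict(np.load("side0.npz"))
def win(c,u0,u1,v0,v1):
    m=np.zeros(c["d"].shape,bool); m[v0:v1,u0:u1]=1; return m
for nm,c,lw,mw in (("top",t,(180,240,170,230),(290,380,185,270)),("side",s,(190,245,225,282),(290,370,190,275))):
    uv,P=cloud(c,win(c,*lw)); k=(P[:,2]>50)&(P[:,2]<70); Q=P[k]
    w,V=np.linalg.eigh(np.cov(Q[:,:2].T)); print(nm,k.sum(),"bar",Q.mean(0),np.percentile(Q[:,2],[5,50,95]),V[:,1],np.degrees(np.arctan2(V[1,1],V[0,1])),cv2.minAreaRect(Q[:,:2].astype(np.float32)))
    k=(P[:,2]>15)&(P[:,2]<27);print("rim",P[k][:,2].mean(),cv2.minEnclosingCircle(P[k][:,:2].astype(np.float32)))
    uv,P=cloud(c,win(c,*mw)); k=(P[:,2]>112)&(P[:,2]<130)
    print("collar z",np.median(P[k][:,2]),cv2.minEnclosingCircle(P[k][:,:2].astype(np.float32)),k.sum())
a=np.hstack([cv2.resize(t["p"][165:235,175:245],(400,400),interpolation=3),cv2.resize(t["p"][185:270,292:377],(400,400),interpolation=3)])
cv2.imwrite("pics/zoom.png",a[:,:,::-1])
E
```

```text
top 319 bar [534.7782569  365.84749865  62.03589472] [56.9809862  62.44367374 65.47509843] [-0.99851937  0.05439727] 176.88172694034392 ((535.492919921875, 366.4866027832031), (16.489791870117188, 71.19161224365234), 87.18228912353516)
rim 20.81201297211743 ((535.9518432617188, 366.6331787109375), 54.19398880004883)
collar z 120.37528973540122 ((483.8132629394531, 124.76155853271484), 66.28368377685547) 1787
side 183 bar [527.10689796 370.1025766   60.05019905] [51.91057945 61.62882629 63.55243923] [-0.99918266  0.04042287] 177.68330913092473 ((533.5546875, 368.7824401855469), (16.055856704711914, 70.54609680175781), 86.89755249023438)
rim 20.216541549258565 ((573.385498046875, 336.47491455078125), 105.04632568359375)
collar z 118.85535608600998 ((482.5107421875, 126.39622497558594), 66.69511413574219) 867
```

View pics/zoom.png

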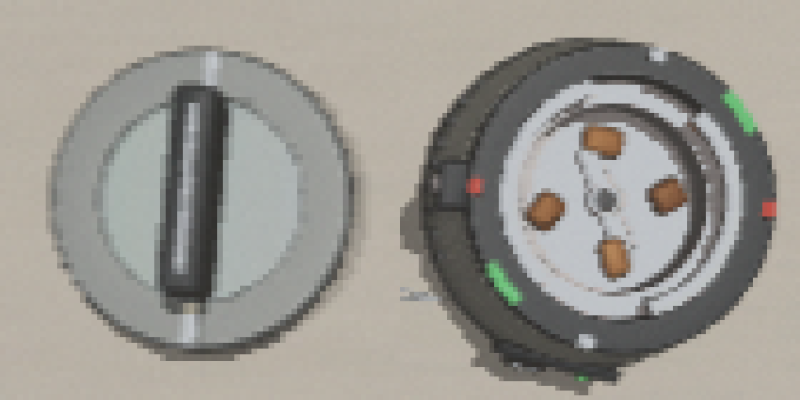

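The zoom shows the lid pointers at crop (211,67) and (190,325), and the mill's white marks at (657,54) and (587,341). The green marks sit clockwise of the white ones, as expected.

```bash
python3 - <<'E'
from h import *
from scipy.spatial.transform import Rotation as R
t=dict(np.load("top0.npz")); s=dict(np.load("side0.npz"))
m=np.array([[657,54],[587,341]],float); uv=np.c_[292+(m[:,0]-400)/4.706,185+m[:,1]/4.706]-.4
P=onz(t,uv,120); d=P[0]-P[1]; print("marks",P,P.mean(0),np.linalg.norm(d),np.degrees(np.arctan2(d[1],d[0])))
m=np.array([[211,67],[190,325]],float); uv=np.c_[175+m[:,0]/5.714,165+m[:,1]/5.714]-.4
P=onz(t,uv,21); d=P[0]-P[1]; print("ptr",P.mean(0),np.linalg.norm(d),np.degrees(np.arctan2(d[1],d[0])))
# mouth circle: collar cloud fit outer ring
for nm,c,w in (("top",t,(290,380,185,270)),("side",s,(290,370,190,275))):
    k=np.zeros(c["d"].shape,bool); k[w[2]:w[3],w[0]:w[1]]=1
    uv,Q=cloud(c,k); Q=Q[(Q[:,2]>113)&(Q[:,2]<126)]
    g=np.median(Q[:,2]); e=cv2.fitEllipse(cv2.convexHull(Q[:,:2].astype(np.float32))); print(nm,g,e)
# triangulate green/red marks across views
def blobs(c,f,w):
    h=cv2.cvtColor(c["p"],cv2.COLOR_RGB2HSV); k=f(h).astype(np.uint8); z=np.zeros_like(k); z[w[2]:w[3],w[0]:w[1]]=k[w[2]:w[3],w[0]:w[1]]
    n,_,st,ce=cv2.connectedComponentsWithStats(z); return [(st[i,4],ce[i].round(1).tolist()) for i in range(1,n) if st[i,4]>2]
gr=lambda h:(abs(h[...,0].astype(int)-62)<15)&(h[...,1]>110)&(h[...,2]>90)
rd=lambda h:((h[...,0]<6)|(h[...,0]>174))&(h[...,1]>130)&(h[...,2]>110)
for f in(gr,rd): print(blobs(t,f,(290,380,185,270)),blobs(s,f,(290,370,190,275)))
st=readout.get_state(); print(R.from_rotvec(st["tool_rot"]).as_matrix().round(3))
print(eyes.camera_info("wrist")["world_from_camera"].round(2).tolist())
E
```

```text
marks [[538.96194026 105.21716543 120.        ]
 [427.33156428 131.56548746 120.        ]] [483.14675227 118.39132645 120.        ] 114.69775462888816 -13.280563848878423
ptr [536.79602509 365.7659491   21.        ] 92.142139546447 -3.004685996661953
top 120.38407852419914 ((483.0239562988281, 122.81238555908203), (117.20039367675781, 130.8017120361328), 176.64613342285156)
side 118.91122299676232 ((480.34228515625, 124.68073272705078), (119.22738647460938, 132.5029296875), 3.166285753250122)
[] []
[(np.int32(6), [307.5, 224.0]), (np.int32(9), [370.0, 229.0])] []
[[-0.946  0.324 -0.001]
 [ 0.324  0.946 -0.002]
 [ 0.    -0.002 -1.   ]]
[[0.32, -0.91, -0.25, 122.51], [0.95, 0.31, 0.09, 566.41], [-0.0, -0.26, 0.96, 373.25], [0.0, 0.0, 0.0, 1.0]]
```

{"name": "servo_tool", "arguments": {
  "fingers": [85, 85, 85, 85, 85, 85, 85, 85, 85, 85],
  "offset": [
    [-48, -7, 0],
    [-97, -13, 0],
    [-146, -20, 0],
    [-194, -27, 0],
    [-243, -34, 0],
    [-291, -40, 0],
    [-340, -47, 0],
    [-388, -54, 0],
    [-388, -54, 0],
    [-388, -54, 0]
  ],
  "delta_rot": [
    [0, 0, -2],
    [0, 0, -4],
    [0, 0, -6],
    [0, 0, -8],
    [0, 0, -10],
    [0, 0, -12],
    [0, 0, -14],
    [0, 0, -16],
    [0, 0, -16],
    [0, 0, -16]
  ]
}}

```text
t: 1.1
tcp_pos: [536.2, 365.6, 229.5]
tool_rot: [-0.084, -3.138, 0.004]
ft_force: [-1.1, 0.6, 0.4]
grip_width: 0.997
```

```bash
cat > look.py <<'E'
import sys
from h import *
c=grab("wrist"); np.savez(sys.argv[1]+".npz",**c); cv2.imwrite(f"pics/{sys.argv[1]}.png",c["p"][:,:,::-1])
s=readout.get_state(); print(s["t"],s["tcp_pos"],s["tool_rot"],s["ft_force"],s["joint_positions"])
E
python3 look.py w1
python3 - <<'E'
from h import *
c=dict(np.load("w1.npz"))
uv,P=cloud(c,c["d"]>0)
n=np.hypot(P[:,0]-535,P[:,1]-366)
k=(n<60)&(P[:,2]>50)&(P[:,2]<70); Q=P[k]
print(k.sum(),np.median(Q[:,2]),cv2.minAreaRect(Q[:,:2].astype(np.float32)))
k=(n<60)&(P[:,2]>15)&(P[:,2]<27); print(np.median(P[k][:,2]),cv2.minEnclosingCircle(P[k][:,:2].astype(np.float32)))
E
```

```text
1.15 [535.05430565 366.26255988 229.67979293] [-0.08134664 -3.13768936  0.00357275] [-0.88819252 -0.60345172  0.43254868] [ 5.35377764e-01  4.11973059e-01  1.34321450e+00 -4.18673566e-04
  1.39002701e+00 -9.83502856e-01]
1416 63.106025399132335 ((535.488037109375, 370.392822265625), (15.806418418884277, 71.0151596069336), 86.90252685546875)
21.053095014688154 ((536.0073852539062, 370.3027648925781), 54.034297943115234)
```

View pics/w1.png

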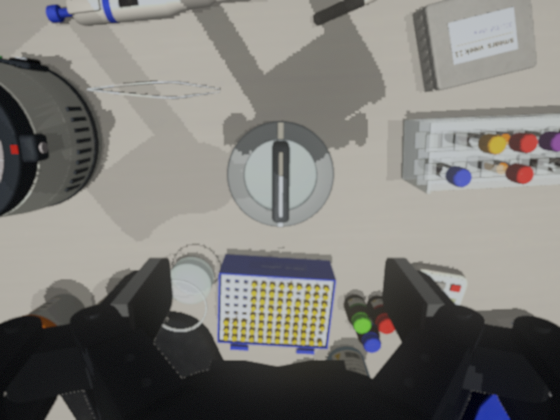

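The wrist view shows the lid at (280,174), with the bar aligned to the tool and centred between the fingers. Wrist, side and top agree to about 4 mm in y. I'll look at the mill from the same hand so that camera bias cancels.

{"name": "servo_tool", "arguments": {
  "fingers": [85, 85, 85, 85, 85, 85, 85, 85],
  "offset": [
    [6, -42, -12],
    [13, -84, -24],
    [20, -126, -35],
    [26, -168, -47],
    [32, -210, -58],
    [39, -250, -70],
    [39, -250, -70],
    [39, -250, -70]
  ],
  "delta_rot": [
    [0, 0, 2],
    [0, 0, 4],
    [0, 0, 6],
    [0, 0, 8],
    [0, 0, 10],
    [0, 0, 10.3],
    [0, 0, 10.3],
    [0, 0, 10.3]
  ]
}}

```text
t: 1.95
tcp_pos: [482.3, 119.5, 300.9]
tool_rot: [-0.363, -3.119, 0.002]
ft_force: [-0.4, 0.5, -0.5]
grip_width: 0.995
```

```bash
python3 look.py w2
python3 - <<'E'
from h import *
c=dict(np.load("w2.npz"))
uv,P=cloud(c,c["d"]>0)
n=np.hypot(P[:,0]-483,P[:,1]-119)
k=(n<75)&(P[:,2]>112)&(P[:,2]<128); Q=P[k]; print(k.sum(),np.median(Q[:,2]),cv2.fitEllipse(cv2.convexHull(Q[:,:2].astype(np.float32))))
h=cv2.cvtColor(c["p"],cv2.COLOR_RGB2HSV).astype(int); H,S,V=h[...,0],h[...,1],h[...,2]
km=np.zeros(V.shape,bool); km[tuple(uv[(n<68)&(P[:,2]>110)].T[::-1])]=1
masks=dict(white=(S<60)&(V>120),green=(abs(H-65)<18)&(S>90),red=((H<8)|(H>172))&(S>120))
for nm,m in masks.items():
    num,_,st,ce=cv2.connectedComponentsWithStats((m&km).astype(np.uint8))
    for i in range(1,num):
        if st[i,4]>8:
            X=onz(c,ce[i],120)[0]; print(nm,st[i,4],ce[i].round(1),X.round(1))
E
```

```text
2.0 [482.54519757 120.05780104 300.46312039] [-3.61159580e-01 -3.11827508e+00  2.12573238e-03] [0.37663994 0.19840138 0.19622091] [ 1.59356490e-01  1.49928219e-01  1.54461337e+00 -6.37859083e-04
  1.44979749e+00 -1.18074887e+00]
6755 119.48056598234683 ((484.5807800292969, 125.66956329345703), (118.61661529541016, 130.20269775390625), 172.47572326660156)
white 43 [279.3 118.7] [428.4 135.6 120. ]
white 871 [239.6 183. ] [476.4  86.8 120. ]
white 824 [318.7 183.4] [493.5 157.8 120. ]
white 9 [337.3 171.1] [486.1 176.7 120. ]
white 34 [229.9 217.6] [506.7  69.3 120. ]
white 202 [288.6 234.7] [536.2 119.7 120. ]
white 10 [406.9 259.6] [588.4 227.4 120. ]
white 24 [234.5 360. ] [662.8  31.6 120. ]
green 77 [320.1 134.1] [449.8 168.  120. ]
green 35 [241.4 227.3] [518.6  77.5 120. ]
red 19 [340.6 171.9] [487.5 179.5 120. ]
red 21 [218.4 192.4] [480.6  65.4 120. ]
```

View pics/w2.png

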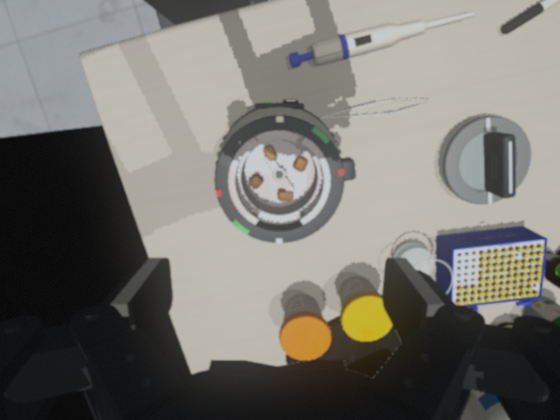

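The mill centre by the red and green marks (wrist) is (484.1,122.5), with the open axis at -13.5°. Top gives (483.1,118.4) and -13.3°, and the lid-to-mill difference agrees within 1 mm between the two. The collar height measures 120. Next step is fetching the lid.

{"name": "servo_tool", "arguments": {
  "fingers": [85, 85, 85, 85, 85, 85, 85, 85, 85],
  "offset": [
    [1, 40, 20],
    [2, 80, 40],
    [3, 120, 70],
    [3, 160, 100],
    [4, 200, 130],
    [5, 240, 165],
    [5, 253.5, 200],
    [5, 253.5, 200],
    [5, 253.5, 200]
  ],
  "delta_rot": [
    [0, 0, -2],
    [0, 0, -4],
    [0, 0, -6],
    [0, 0, -8],
    [0, 0, -10],
    [0, 0, -10],
    [0, 0, -10],
    [0, 0, -10],
    [0, 0, -10]
  ]
}}

```text
t: 2.9
tcp_pos: [533.0, 368.9, 98.2]
tool_rot: [-0.083, -3.134, 0.006]
ft_force: [0.4, -0.6, -0.5]
grip_width: 0.991
```

{"name": "servo_tool", "arguments": {
  "fingers": [85, 85, 85, 85],
  "offset": [
    [0, 0, 30],
    [0, 0, 55],
    [0, 0, 69],
    [0, 0, 69]
  ],
  "delta_rot": [
    [0, 0, 0],
    [0, 0, 0],
    [0, 0, 0],
    [0, 0, 0]
  ]
}}

```text
t: 3.3
tcp_pos: [531.8, 367.8, 28.9]
tool_rot: [-0.084, -3.132, 0.007]
ft_force: [-0.4, 0.2, 0.1]
grip_width: 0.995
```

{"name": "servo_tool", "arguments": {
  "fingers": [85, 85, 40, 10, 10, 10, 10, 10, 10, 10],
  "offset": [
    [-3, 0, -1],
    [-3, 0, -1],
    [-3, 0, -1],
    [-3, 0, -1],
    [-3, 0, -1],
    [-3, 0, -1],
    [-3, 0, -1],
    [-3, 0, -1],
    [-3, 0, -1],
    [-3, 0, -1]
  ],
  "delta_rot": [
    [0, 0, 0],
    [0, 0, 0],
    [0, 0, 0],
    [0, 0, 0],
    [0, 0, 0],
    [0, 0, 0],
    [0, 0, 0],
    [0, 0, 0],
    [0, 0, 0],
    [0, 0, 0]
  ]
}}

```text
t: 4.3
tcp_pos: [534.9, 367.8, 30.1]
tool_rot: [-0.084, -3.133, 0.007]
ft_force: [-0.8, -0.3, 2.9]
grip_width: 0.178
```

```bash
python3 look.py w3; python3 -c "
from h import *
s=readout.get_state();print(s['grip_width']*85.4,s['moment'])"
```

```text
4.35 [534.93293897 367.80312151  30.12359115] [-0.0836791  -3.1328637   0.00670413] [-0.18424124 -0.07011311  3.20059755] [ 5.37026669e-01  6.02937695e-01  1.56093533e+00  5.35990215e-04
  9.86433580e-01 -9.80659793e-01]
15.302906322720647 [0.16639917 0.02732835 0.03111434]
```

View pics/w3.png

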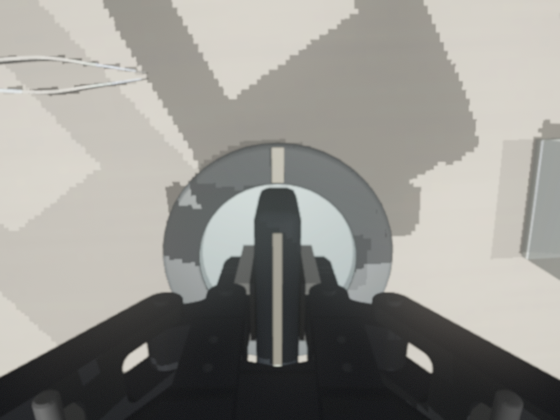

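Gripped: the opening is 15.3 mm and the lid rim is centred at column 278. I'll measure the lid in hand to get the wrist bias.

```bash
python3 - <<'E'
from h import *
from scipy.optimize import least_squares
c=dict(np.load("w3.npz")); uv,P=cloud(c,c["d"]>0)
n=np.hypot(P[:,0]-535,P[:,1]-368)
k=(P[:,2]>17)&(P[:,2]<25)&(n<62); Q=P[k]
print(len(Q),np.median(Q[:,2]))
hull=cv2.convexHull(Q[:,:2].astype(np.float32))[:,0]
f=least_squares(lambda p:np.hypot(hull[:,0]-p[0],hull[:,1]-p[1])-54,[535,368],loss='soft_l1'); print(f.x,np.abs(f.fun).mean())
# two pointers on the rim, pixel centre of front one ~ (277.5,165), rear ~ (278,353)
print(onz(c,[[277.5,165],[278,357]],21))
W=c["world_from_camera"]; print(W.round(3).tolist())
E
```

```text
21915 20.88363881408054
[537.22543588 368.77009741] 0.3904110365292504
[[492.59750616 371.29216828  21.        ]
 [589.36716762 366.42032626  21.        ]]
[[0.053, -0.965, -0.257, 468.931], [0.999, 0.05, 0.018, 372.988], [-0.004, -0.257, 0.966, 173.354], [0.0, 0.0, 0.0, 1.0]]
```

{"name": "servo_tool", "arguments": {
  "fingers": [10, 10, 10, 10, 10, 10],
  "offset": [
    [0, 0, -15],
    [0, 0, -50],
    [0, 0, -95],
    [0, 0, -135],
    [0, 0, -155],
    [0, 0, -155]
  ],
  "delta_rot": [
    [0, 0, 0],
    [0, 0, 0],
    [0, 0, 0],
    [0, 0, 0],
    [0, 0, 0],
    [0, 0, 0]
  ]
}}

```text
t: 4.95
tcp_pos: [538.2, 369.6, 189.9]
tool_rot: [-0.084, -3.14, -0.0]
ft_force: [0.3, 0.2, -1.7]
grip_width: 0.177
```

{"name": "servo_tool", "arguments": {
  "fingers": [10, 10, 10, 10, 10, 10, 10, 10, 10, 10],
  "offset": [
    [4, -25, 0],
    [9, -60, 0],
    [15, -95, 0],
    [20, -130, 0],
    [25, -165, 0],
    [31, -200, 0],
    [36, -232, 0],
    [38.4, -250.2, 0],
    [38.4, -250.2, 0],
    [38.4, -250.2, 0]
  ],
  "delta_rot": [
    [0, 0, 2],
    [0, 0, 4],
    [0, 0, 6],
    [0, 0, 8],
    [0, 0, 10.3],
    [0, 0, 10.3],
    [0, 0, 10.3],
    [0, 0, 10.3],
    [0, 0, 10.3],
    [0, 0, 10.3]
  ]
}}

```text
t: 5.95
tcp_pos: [485.8, 121.7, 188.9]
tool_rot: [-0.367, -3.117, 0.0]
ft_force: [0.2, -0.7, -2.1]
grip_width: 0.182
```

```bash
python3 look.py w4; python3 - <<'E'
from h import *
from scipy.spatial.transform import Rotation as R
s=readout.get_state(); print(s["tcp_pos"],R.from_rotvec(s["tool_rot"]).as_matrix().round(4).tolist(),s["ft_force"])
from scipy.optimize import least_squares
c=dict(np.load("w4.npz")); uv,P=cloud(c,c["d"]>0)
zt=s["tcp_pos"][2]-9
n=np.hypot(P[:,0]-484,P[:,1]-120)
def fit(k,r):
    hull=cv2.convexHull(P[k][:,:2].astype(np.float32))[:,0]
    f=least_squares(lambda p:np.hypot(hull[:,0]-p[0],hull[:,1]-p[1])-r,[484,120],loss='soft_l1'); print(k.sum(),np.median(P[k][:,2]),f.x,np.abs(f.fun).mean())
fit((abs(P[:,2]-zt)<4)&(n<62),54)
k=(abs(P[:,2]-119)<4)&(n<75); print("collar",k.sum()); fit(k,65.)
E
```

```text
6.0 [486.2215124  122.24321929 189.0998933 ] [-3.65610868e-01 -3.11827709e+00 -3.02743060e-04] [ 0.29505181 -0.31979473 -1.67585358] [ 1.61500931e-01  2.44189401e-01  1.71612693e+00  7.80322587e-04
  1.18310347e+00 -1.17616139e+00]
[486.2215124  122.24321929 189.0998933 ] [[-0.9729, 0.2313, -0.0019], [0.2313, 0.9729, 0.0004], [0.002, -0.0, -1.0]] [ 0.29505181 -0.31979473 -1.67585358]
21926 179.85122209066412 [488.60569427 122.70682582] 0.3433650879408777
collar 4338
4338 120.290999311984 [489.87401833 123.80551656] 1.213832668281874
```

View pics/w4.png

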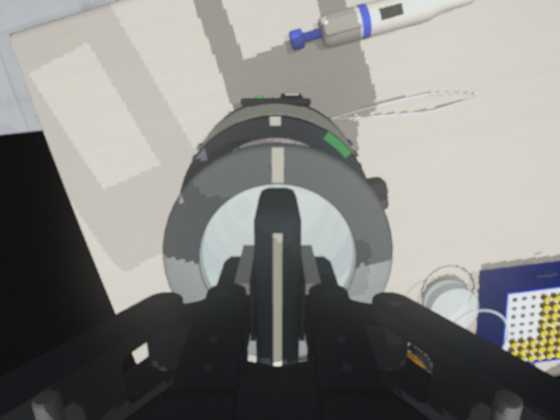

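```bash
python3 - <<'E'
from h import *
c=dict(np.load("w4.npz")); h=cv2.cvtColor(c["p"],cv2.COLOR_RGB2HSV).astype(int); H,S,V=h[...,0],h[...,1],h[...,2]
def big(m,w):
    z=np.zeros(V.shape,np.uint8); z[w[2]:w[3],w[0]:w[1]]=m[w[2]:w[3],w[0]:w[1]]
    n,_,st,ce=cv2.connectedComponentsWithStats(z); i=1+st[1:,4].argmax(); return ce[i],st[i].tolist()
g,sg=big((abs(H-65)<18)&(S>90),(310,365,120,170)); w,sw=big((S<70)&(V>150),(262,290,110,130)); p,sp=big((S<70)&(V>130),(268,290,146,184))
print(g,sg,w,sw,p,sp)
G,Wt=onz(c,[g,w],120); Pp=onz(c,p,180)[0]; print("green",G,"white",Wt,"pointer",Pp)
u=lambda a:np.array([np.cos(np.radians(a)),np.sin(np.radians(a))])
print("centre by mark",Wt[:2]-57.3*u(166.5),"by green",G[:2]-57.3*u(126.5))
d=(G-Wt)[:2]; print("chord",np.linalg.norm(d),2*57.3*np.sin(np.radians(20)),"dir err",np.degrees(np.arctan2(d[1],d[0]))-np.degrees(np.arctan2(*(u(126.5)-u(166.5))[::-1])))
print("lid centre by pointer 46.1",Pp[:2]-46.1*u(166.7))
E
```

```text
[336.72489083 143.99563319] [324, 133, 26, 24, 229] [275.         120.91752577] [270, 117, 11, 9, 97] [277.44921875 164.97265625] [271, 147, 14, 37, 512]
green [450.37890142 167.94378612 120.        ] white [429.09473007 135.67459998 120.        ] pointer [445.01993812 133.26251391 180.        ]
centre by mark [484.81152651 122.29818063] by green [484.4622471 121.882788 ]
chord 38.656387882015295 39.19550842512163 dir err 0.0918783791068094
lid centre by pointer 46.1 [489.88348416 122.65722103]
```

White mark is at pixel (275,121), the pointer at (277,165), and yaw is right to about 0.1°. The instruments agree on a seat TCP of about (482.6,120.3,136). I'll shift there and go down to just above the collar.

{"name": "servo_tool", "arguments": {
  "fingers": [10, 10, 10, 10, 10, 10],
  "offset": [
    [1.5, -1.2, 5],
    [2.9, -2.4, 15],
    [2.9, -2.4, 25],
    [2.9, -2.4, 33],
    [2.9, -2.4, 35],
    [2.9, -2.4, 35]
  ],
  "delta_rot": [
    [0, 0, 0],
    [0, 0, 0],
    [0, 0, 0],
    [0, 0, 0],
    [0, 0, 0],
    [0, 0, 0]
  ]
}}

```text
t: 6.6
tcp_pos: [482.4, 120.7, 153.4]
tool_rot: [-0.365, -3.117, 0.0]
ft_force: [-0.3, -0.3, -1.7]
grip_width: 0.18
```

```bash
python3 look.py w5; python3 - <<'E'
from h import *
from scipy.optimize import least_squares
c=dict(np.load("w5.npz")); s=grab("side"); np.savez("s5.npz",**s)
a=np.hstack([c["p"][90:300,130:430],cv2.resize(s["p"][190:290,280:380],(420,420))[:210*2][::1][:420].copy()[0:210]]) if 0 else None
cv2.imwrite("pics/s5.png",cv2.resize(s["p"][150:280,260:400],(700,650)[:1]+(600,),interpolation=3)[:,:,::-1])
uv,P=cloud(c,c["d"]>0); t=readout.get_state()["tcp_pos"]; print(t)
n=np.hypot(P[:,0]-484,P[:,1]-120); k=(abs(P[:,2]-(t[2]-9))<4)&(n<62)
hull=cv2.convexHull(P[k][:,:2].astype(np.float32))[:,0]
f=least_squares(lambda p:np.hypot(hull[:,0]-p[0],hull[:,1]-p[1])-54,[484,120],loss='soft_l1'); print("rim",f.x,np.median(P[k][:,2]))
h=cv2.cvtColor(c["p"],cv2.COLOR_RGB2HSV).astype(int); H,S,V=h[...,0],h[...,1],h[...,2]
for nm,m in (("w",(S<70)&(V>150)),("g",(abs(H-65)<18)&(S>90))):
    n,_,st,ce=cv2.connectedComponentsWithStats(m[:200].astype(np.uint8))
    for i in range(1,n):
        X=onz(c,ce[i],120)[0]
        if st[i,4]>20 and abs(np.hypot(X[0]-484,X[1]-121)-57)<8:
            print(nm,st[i],ce[i],X)
E
```

```text
6.65 [482.81392104 120.6503212  153.86411044] [-3.65419887e-01 -3.11792615e+00 -1.14705797e-04] [-0.88727669 -0.02386881 -1.66676207] [ 1.59448951e-01  2.77706370e-01  1.77193210e+00  7.92780903e-04
  1.09417227e+00 -1.17837701e+00]
[483.07197082 120.67010978 154.21223365]
rim [485.07288512 121.22718842] 144.61276587131118
w [272 125  13  11 140] [278.04285714 129.96428571] [428.88020675 135.02614655 120.        ]
g [337 144  31  29 331] [351.83081571 157.6102719 ] [450.4052281 167.5335715 120.       ]
```

View pics/w5.png

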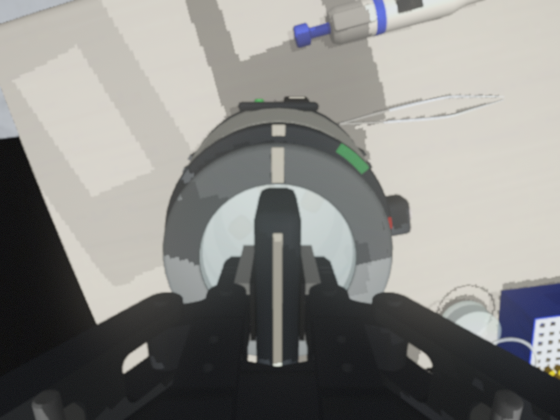

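The mark (278,130) lines up with the pointer (278,165). Wrist fits put the lid at (485.1,121.2) and the collar at (484.5,121.6), under 1 mm apart. Lowering now.

{"name": "servo_tool", "arguments": {
  "fingers": [10, 10, 10, 10, 10, 10, 10],
  "offset": [
    [0.5, 0.3, 3],
    [0.5, 0.3, 6],
    [0.5, 0.3, 9],
    [0.5, 0.3, 11],
    [0.5, 0.3, 13],
    [0.5, 0.3, 14],
    [0.5, 0.3, 14]
  ],
  "delta_rot": [
    [0, 0, 0],
    [0, 0, 0],
    [0, 0, 0],
    [0, 0, 0],
    [0, 0, 0],
    [0, 0, 0],
    [0, 0, 0]
  ]
}}

```text
t: 7.4
tcp_pos: [482.5, 121.0, 140.0]
tool_rot: [-0.366, -3.118, -0.0]
ft_force: [-0.5, -0.5, -1.0]
grip_width: 0.181
```

No contact force, so the lugs are passing. On down to flush.

{"name": "servo_tool", "arguments": {
  "fingers": [10, 10, 10, 10, 10, 10, 10],
  "offset": [
    [0, 0, 1.5],
    [0, 0, 2.5],
    [0, 0, 3.5],
    [0, 0, 4],
    [0, 0, 4.5],
    [0, 0, 4.5],
    [0, 0, 4.5]
  ],
  "delta_rot": [
    [0, 0, 0],
    [0, 0, 0],
    [0, 0, 0],
    [0, 0, 0],
    [0, 0, 0],
    [0, 0, 0],
    [0, 0, 0]
  ]
}}

```text
t: 8.1
tcp_pos: [482.7, 121.0, 136.1]
tool_rot: [-0.366, -3.119, -0.0]
ft_force: [-1.2, -0.7, 6.1]
grip_width: 0.179
```

```bash
cat > chk.py <<'E'
import sys
from h import *
from scipy.optimize import least_squares
c=grab("wrist"); np.savez(sys.argv[1]+".npz",**c); cv2.imwrite(f"pics/{sys.argv[1]}.png",c["p"][:,:,::-1])
s=readout.get_state(); t=s["tcp_pos"]; print(s["t"],t,s["tool_rot"],s["ft_force"],s["moment"],s["grip_width"])
r=s["tool_rot"]; print("tool x angle",2*np.degrees(np.arctan2(-r[1],-r[0])))
uv,P=cloud(c,c["d"]>0); n=np.hypot(P[:,0]-484.6,P[:,1]-121.5)
k=(abs(P[:,2]-127)<7)&(n<54)&(n>42); Q=P[k]; A=np.c_[Q[:,:2]-[484.6,121.5],np.ones(len(Q))]; print("rim plane",np.linalg.lstsq(A,Q[:,2],rcond=None)[0])
k=(n>57)&(n<63)&(abs(P[:,2]-120)<6); print("collar z",k.sum(),np.median(P[k][:,2]))
E
python3 chk.py w6
```

```text
8.15 [482.686262   121.04254254 136.06679924] [-3.65700749e-01 -3.11886517e+00 -4.75648386e-04] [-1.18026045 -0.01319675  5.40030578] [-0.12454262  0.57769381 -0.0750257 ] 0.17688895940783578
tool x angle 166.62470645604697
rim plane [ 7.69255716e-03 -3.39140146e-04  1.27168345e+02]
collar z 3718 120.01138326853331
```

The lid is flush: rim top is 7.16 mm above the collar, tilt is 0.4°, and there is a light 6 N press. Turning clockwise now.

{"name": "servo_tool", "arguments": {
  "fingers": [10, 10, 10, 10, 10, 10, 10, 10, 10, 10],
  "offset": [
    [0, 0, 0.3],
    [0, 0.1, 0.3],
    [-0.1, 0.2, 0.3],
    [-0.1, 0.3, 0.3],
    [-0.1, 0.4, 0.3],
    [-0.2, 0.5, 0.3],
    [-0.2, 0.6, 0.3],
    [-0.3, 0.7, 0.3],
    [-0.3, 0.8, 0.3],
    [-0.3, 0.8, 0.3]
  ],
  "delta_rot": [
    [0, 0, 4],
    [0, 0, 8],
    [0, 0, 12],
    [0, 0, 16],
    [0, 0, 20],
    [0, 0, 24],
    [0, 0, 28],
    [0, 0, 32],
    [0, 0, 36],
    [0, 0, 38]
  ]
}}

```text
t: 9.15
tcp_pos: [484.7, 121.9, 136.3]
tool_rot: [1.363, 2.829, 0.002]
ft_force: [2.6, 0.1, 1.7]
grip_width: 0.181
```

```bash
python3 chk.py w7
```

```text
9.2 [484.71498986 121.939946   136.28991573] [1.36407902e+00 2.82851789e+00 2.36754087e-03] [1.85241104 0.41346401 3.02674915] [ 0.18367736 -0.11119742  0.22636189] 0.17621728993374697
tool x angle -231.49224152139803
rim plane [ 1.74659187e-02 -1.00017649e-02  1.27319453e+02]
collar z 3726 119.98105177636934
```

View pics/w7.png

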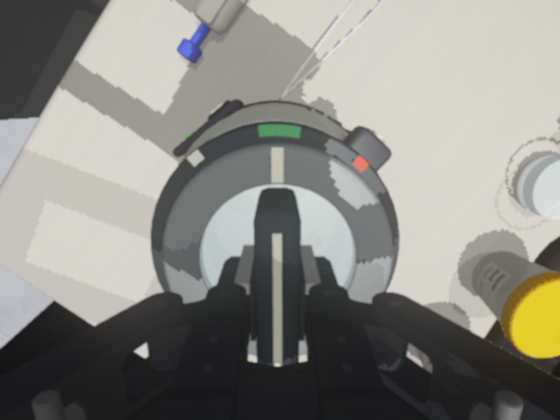

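The pointer (278,165) stands in the green arc (259–300, middle 279.5) at 38°, with the switch spring felt as 0.23 N m. I'll add 1.5° and hold.

{"name": "servo_tool", "arguments": {
  "fingers": [10, 10, 10, 10, 10, 10, 10, 10, 10, 10],
  "offset": [
    [0, 0, 0.5],
    [0, 0, 0.5],
    [0, 0, 0.5],
    [0, 0, 0.5],
    [0, 0, 0.5],
    [0, 0, 0.5],
    [0, 0, 0.5],
    [0, 0, 0.5],
    [0, 0, 0.5],
    [0, 0, 0.5]
  ],
  "delta_rot": [
    [0, 0, 1.5],
    [0, 0, 1.5],
    [0, 0, 1.5],
    [0, 0, 1.5],
    [0, 0, 1.5],
    [0, 0, 1.5],
    [0, 0, 1.5],
    [0, 0, 1.5],
    [0, 0, 1.5],
    [0, 0, 1.5]
  ]
}}

```text
t: 10.2
tcp_pos: [485.2, 122.1, 136.2]
tool_rot: [1.4, 2.81, 0.003]
ft_force: [0.3, 0.2, 5.1]
grip_width: 0.179
```

{"name": "servo_tool", "arguments": {
  "fingers": [10, 10, 10, 10, 10, 10, 10, 10, 10, 10],
  "offset": [
    [0, 0, 0.3],
    [0, 0, 0.3],
    [0, 0, 0.3],
    [0, 0, 0.3],
    [0, 0, 0.3],
    [0, 0, 0.3],
    [0, 0, 0.3],
    [0, 0, 0.3],
    [0, 0, 0.3],
    [0, 0, 0.3]
  ],
  "delta_rot": [
    [0, 0, 0],
    [0, 0, 0],
    [0, 0, 0],
    [0, 0, 0],
    [0, 0, 0],
    [0, 0, 0],
    [0, 0, 0],
    [0, 0, 0],
    [0, 0, 0],
    [0, 0, 0]
  ]
}}

```text
t: 11.2
tcp_pos: [485.2, 122.1, 136.3]
tool_rot: [1.4, 2.81, 0.004]
ft_force: [-0.4, -0.0, 5.4]
grip_width: 0.176
```

{"name": "servo_tool", "arguments": {
  "fingers": [10, 10, 10, 10, 10, 10, 10, 10, 10, 10],
  "offset": [
    [0, 0, 0.3],
    [0, 0, 0.3],
    [0, 0, 0.3],
    [0, 0, 0.3],
    [0, 0, 0.3],
    [0, 0, 0.3],
    [0, 0, 0.3],
    [0, 0, 0.3],
    [0, 0, 0.3],
    [0, 0, 0.3]
  ],
  "delta_rot": [
    [0, 0, 0],
    [0, 0, 0],
    [0, 0, 0],
    [0, 0, 0],
    [0, 0, 0],
    [0, 0, 0],
    [0, 0, 0],
    [0, 0, 0],
    [0, 0, 0],
    [0, 0, 0]
  ]
}}

```text
t: 12.2
tcp_pos: [485.2, 122.1, 136.2]
tool_rot: [1.4, 2.81, 0.004]
ft_force: [-0.2, -1.4, 5.0]
grip_width: 0.18
```

```bash
python3 chk.py w8; python3 - <<'E'
from h import *
c=dict(np.load("w8.npz"))
h=cv2.cvtColor(c["p"],cv2.COLOR_RGB2HSV).astype(int); m=(abs(h[...,0]-65)<18)&(h[...,1]>90)
n,_,st,ce=cv2.connectedComponentsWithStats(m[100:160,230:330].astype(np.uint8)); i=1+st[1:,4].argmax(); print(st[i],ce[i]+[230,100])
X=onz(c,ce[i]+[230,100],120)[0]; print(X, np.degrees(np.arctan2(X[1]-121.6,X[0]-484.6)))
w=(h[...,1]<70)&(h[...,2]>130); n,_,st,ce=cv2.connectedComponentsWithStats(w[146:184,262:294].astype(np.uint8)); i=1+st[1:,4].argmax();P=ce[i]+[262,146]; print(P)
E
```

```text
12.25 [485.23740663 122.06420895 136.26572591] [1.39989888 2.80951529 0.00378658] [-0.80135977 -1.96253947  5.52828195] [0.04665249 0.43612413 0.30921516] 0.18007370850690824
tool x angle -232.97145325594903
rim plane [ 1.84469521e-02 -8.95000509e-03  1.27266877e+02]
collar z 3681 119.97983264327041
[ 23  24  43  13 500] [273.962 129.748]
[449.92880679 167.51153866 120.        ] 127.05914825636617
[276.65686275 164.83333333]
```

View pics/w8.png

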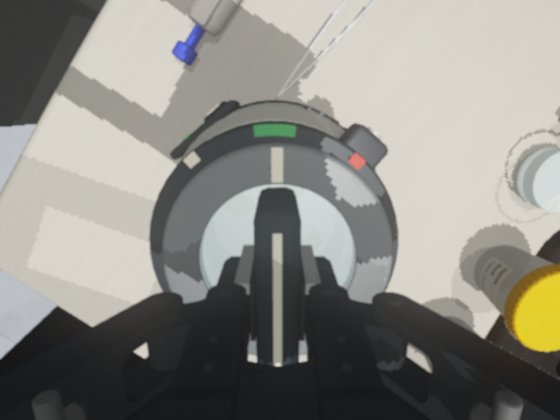

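The pointer (277,165) is within 1–2° of the green middle (274,130). The lid is seated, and the pose has been steady for about 3 s. Handing in.

```bash
python3 -c "
from plant import sign_off
print(sign_off())"
```

```text
the job is handed in; nothing more can be done
None
```

I set the lid into the mill's collar, turned it clockwise to the middle of the green run arcs and held it there for about 3 s. I handed the job in still gripping it, at about 12 s of the 40 s; `sign_off()` reports no verdict.

**Seated:** the rim's upper face stood 7.2 mm above the collar at the open marks, which matches the rim's 7 mm thickness. The lid was pressed down with about 5 N.

**At the end:**
- **Angle:** the tool had turned 39.6° from the open marks. In the last picture the pointer stood within 1–2° of the middle of the green arc.
- **Running:** I felt about 0.3 N m of return moment at the wrist, which fits the run switch being pushed in. I can't read the switch itself, so that is inferred from the moment and the angle.
- **Steadiness:** the pose and the grip (about 15 mm opening on the bar) did not drift over the hold.

**Checks that disagreed:**
- The top and wrist cameras differed by about 4 mm in y. The difference was the same for the lid and the mill, so it cancelled out.
- The depth fit showed the rim tilted by about 1.2°, within the 4° limit.
- The lid's sideways position once turned was only estimated, at about 1–1.5 mm from the collar's centre.

I touched none of the beaker, specimen cup, pipette or forceps. I did not measure their positions again at the end.

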